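# Ready the spray table for a wooden arch

### The job

Get the downdraft spray table ready for varnishing: hang the plain wooden arch over the steel bar, upright and square to the bar, about the middle of it, setting it on gently. Set the fan slider so that its white line is level with the green memory tab. Leave the other things on the bench where they are.

Things in the scene. Friction and masses are not known exactly. Their poses are not given: they have to be found in the camera images.
- station: Downdraft spray table: fixed grey steel box 360 x 360 x 70 mm high; origin at the centre of its underside on the bench, z up, turned up to 0.2 rad. A control strip (top at 70 mm) fills the 100 mm along its -x edge, the robot's side; behind it a grille at 64 mm height between rims at 70 mm. Only the bar, its posts, the slider grip and the tab rise higher. A duct pipe leaves its -y side.
- bar: Round steel hanging bar, 14 mm in diameter, fixed level over the grille; origin on its axis at mid-length, 190 mm above the bench and 126 mm above the grille; it runs along its y axis, z up. Posts 16 x 12 mm, centred 166 mm to either side of the origin, hold it; they end 8 mm above the bar's axis. 320 mm of bar are clear between them.
- arch: Loose plain wooden arch (upside-down U), 0.2-0.3 kg, 140 wide, 120 feet to crown, 56 deep, wall 20 thick (mm); round top of outer radius 70 on straight legs 50 long. Starts lying on an open face. x: feet (-60) to crown (+60); y: leg to leg (centres +-60); z: depth. Origin: mid-outline, on the face it first lies on (faces z = 0, +56). Stands on its feet; rights itself from leans under 18 deg.
- arch_crown (a point): Point on the arch's inside under the crown, in the middle of the depth (x = +40, y = 0, z = +28 mm in the arch's axes): it comes to lie on top of the bar when the arch hangs. Wood goes on 20 mm beyond it to the outer crown.
- fan (a joint): Fan slider position in m: 0 at the -y end of its slot, 0.12 at the +y end (along the station's y). It stays where it is left; 2 to 4 N move it.
- fan_grip (a point): Centre of the slider's black grip, 20 mm above the control strip (90 mm above the bench): a bar 56 mm (x, across the slot) x 22 mm (y, along the slot) x 24 mm high, top 32 mm above the strip, with a white line across the middle of its top. Axes as the station's; it moves along y.
- tab: Green memory tab, 24 mm (x) x 12 mm (y, along the slot), up to 7 mm high, fixed on the white scale beside the slot on the robot's side, out of the slider's way; origin at its middle, underside. Axes as the station's. The slider is set when its middle is at the same place along the station's y as this origin.
- blue_arch: Bystander: smaller, blue painted arch standing upright on its feet, 106 mm wide, 83 mm high, 56 mm deep, origin on the bench below its middle.
- spray_can: Bystander: blue and white spray can with white cap, 64 mm in diameter, 186 mm high, standing; origin at the underside.
- jar: Bystander: glass jar with steel lid, 72 mm in diameter, 85 mm high, standing; origin at the underside.
- brush: Bystander: paint brush 180 mm long, lying on the bench; origin under its middle.
Mind the look-alikes: they are no part of the job. Of the things like the arch, leave any that is yellow; of the rest the smaller one is meant.

How it is judged:
By the outcome, as a careful person would: the job done as asked, in the order asked, and still so for the second after the job is handed in, with the robot touching nothing.
It also fails if it takes over 72 s, if anything falls off the work surface, if the arm or the gripper's body presses on something with over 40 N, if the wrist force passes 120 N, or if a joint passes its speed limit or range.

### The arm

A 6-joint arm with a two-finger parallel gripper is mounted at the origin on the work surface. World frame = base frame: x ahead of the robot, y to its left, z up, the work surface at z = 0. Lengths are in m, angles in rad, forces in N, time in s.
With the tool pointing down it reaches from about 0.4 to 0.825 m from the base axis. Payload 7 kg.
Tool frame: the origin (TCP) lies at the very end of the fingers, on their centre line; the grasp point (between the pads) lies 19 mm behind it; z points along the fingers, y is the line along which they close (so a half turn about z gives the same grasp; the last joint's range is limited). The gripper opens to 88 mm and grips with 3 to 60 N. Pads are 19 mm wide; open, the fingers measure 130 mm over their backs; the gripper's body (78 mm by 193 mm) begins 47 mm behind the grasp point.
Start: joints at [1.557, 0.359, 0.012, 0, -1.224, -0.288], TCP at [0.201, 0.644, 0.227] pointing down, gripper open.
Joint ranges: [-3.07, 3.07], [-1.43, 2.12], [-1.02, 1.25], [-3.03, 1.67], [-3.05, -0], [-3.03, 3.03]. Speed limits (rad/s): [2.39, 2.39, 3.01, 3.14, 3.14, 3.14].

### API

Orientations are given as [roll, pitch, yaw] about the fixed x, y, z axes, in that order (R = Rz(yaw) Ry(pitch) Rx(roll)).
In Python, from station import * gives the robot as it stands.
- The arm moves only by the tool servo_tool, never from a script. Its argument "moves" is a list of rows, each an object of numbers: "jaw": the opening, from 0 (shut) to 1 (fully open); "dx", "dy", "dz": the shift along the world's x, y, z in m; "roll": the turn about the world's z in degrees. A call has exactly 10 rows; each row shifts and turns the commanded pose from where the row before left it; what a row does not reach is not made up. A row lasts 1/8 s, in which the tool goes at most 62.5 mm and 10.7 degrees, less where a joint would pass 70% of its speed; a pose out of reach is approached as far as the arm can. A call with a gripper value outside its range is refused whole. The fingers move at their own pace and stop on an object; "newtons" is the grip in N (left out, the last holds). Time passes only in rows, so rows that do not move let the fingers close, or fill a call up. It gives the time, the measured TCP pose, the force, the opening and the grip force at its end, in the units of the state.
- get_state(): the state, without advancing time (a new reading comes with each control period).
- grab_frame(name): name is "scene" or "top" or "wrist"; returns (picture, depth): 480x640x3 uint8, red, green, blue; 480x640 float32, m along the optical axis (not along the pixel's ray), 0 where there is no reading.
- calibration(name): a dict with "intrinsics" (3x3 intrinsics, pixels), "R" (3x3) and "t" (3): a world point X has camera coordinates R X + t. Camera axes: x right, y down, z forward; pixel columns grow to the right and rows downward; lengths in m; the calibration is good to about 2 mm. A picture is of the moment at which its call begins: read the wrist's pose just before it. calibration takes no time and is no camera call; for the wrist camera it gives the pose at the moment of the call.
- job_done(): hands the job in; it is judged then, once.
The state is a dict: "t": time; "q": joint angles; "qd": joint speeds; "joint_efforts": joint torques, N m; "eef_pos": TCP position; "ee_rot": TCP orientation; "force": force on the tool from outside, world axes, zero at the start; "moment": the same for the moment, N m; "width": finger opening in m; "gripper_force": force on a finger pad.
Only numpy, scipy, OpenCV 4.12 (cv2) and the standard library are available. Lean on these libraries where they do the work, as an engineer would, in place of code of your own. Each camera call takes 0.05 s, during which the arm holds its last target. There are 200 camera calls.

## Working session

There is one attempt and no reset: what is moved stays moved. The work goes in short steps, Python scripts to look and compute and a tool call to move; the robot and the scene stay as the last step left them, time stands still between calls to the robot, and variables do not carry over. Pictures are saved under pics/ and viewed, at most 10 in all, crops included, and the job is handed in when it is done.

Besides the shell and the picture viewer there is one more tool, called after "Request:" as a command line: name --argument value ..., lists and objects as JSON in quotes. servo_tool: Moves the arm, as the interface text tells. Its arguments: {"type":"object","properties":{"moves":{"type":"array","items":{"type":"object","properties":{"jaw":{"type":"number"},"dx":{"type":"number"},"dy":{"type":"number"},"dz":{"type":"number"},"roll":{"type":"number"}}}},"newtons":{"type":"number"}},"required":["moves"]}

```bash
mkdir -p pics; cat > h.py <<'E'
from station import *
import numpy as np, cv2
def cam(name):
    c=calibration(name); im,d=grab_frame(name)
    return im,d,np.array(c["intrinsics"]),np.array(c["R"]),np.array(c["t"])
def pts(d,K,R,t):
    v,u=np.mgrid[0:480,0:640]
    p=np.stack([(u-K[0,2])/K[0,0]*d,(v-K[1,2])/K[1,1]*d,d],-1)
    return (p-t)@R
def ray(u,v,z,K,R,t):
    r=R.T@np.linalg.solve(K,[u,v,1.]); o=-R.T@t
    return o+r*(z-o[2])/r[2]
E
python3 - <<'E'
from h import *
s=get_state(); print({k:np.round(v,3) for k,v in s.items()})
for n in("top","scene"):
    im,d,K,R,t=cam(n); cv2.imwrite(f"pics/{n}0.png",im[...,::-1]); np.savez(f"{n}0.npz",im=im,d=d,K=K,R=R,t=t); print(n,K[0,0],-R.T@t,R[2])
E
```

```text
{'t': np.float64(0.0), 'q': array([ 1.557,  0.359,  0.011, -0.   , -1.224, -0.288]), 'qd': array([ 0.001,  0.002, -0.001,  0.   , -0.001,  0.001]), 'joint_efforts': array([ 0.0000e+00, -5.8272e+01,  2.9304e+01,  6.9970e+00,  7.0000e-03,
       -0.0000e+00]), 'eef_pos': array([0.201, 0.644, 0.226]), 'ee_rot': array([ 3.14 , -0.   , -0.302]), 'force': array([-0.184,  0.694,  0.062]), 'moment': array([ 0.021, -0.043, -0.029]), 'gripper_force': np.float64(0.0), 'width': np.float64(0.088)}
top 545.122406798659 [0.39529846 0.04766161 1.49911624] [ 0.1114415   0.01023077 -0.99371833]
scene 496.6326528031013 [ 1.51686427 -0.36253985  0.83563789] [-0.77702172  0.31613748 -0.54432925]
```

View pics/top0.png

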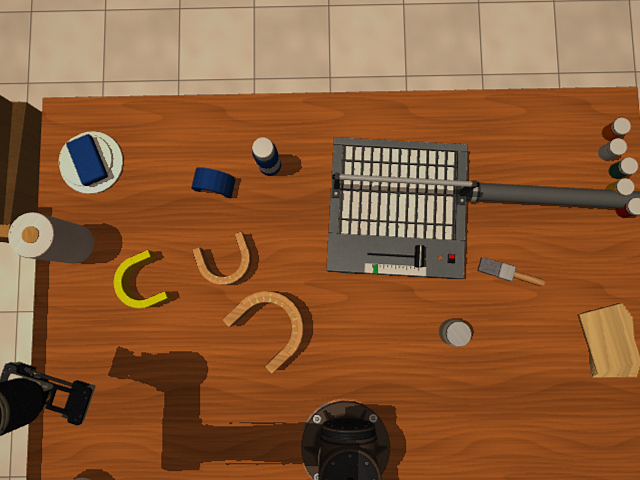

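View pics/scene0.png

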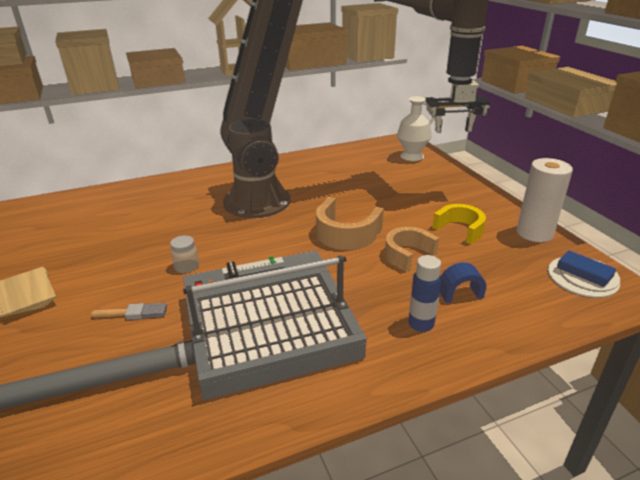

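The top view shows the station box at (330-467, 138-278). The plain small arch lies at (222,260) with its crown towards the robot, the big one is at (270,325), and the yellow one at (140,280). The slider grip is at (420,257) and the green tab at (375,268). In the scene view the small arch is at (410,247), and the box's left side is free.

Next I measure poses by colour, depth and rays from both views.

```bash
cat > m.py <<'E'
from h import *
def load(n):
    f=np.load(f"{n}0.npz"); return [f[k] for k in("im","d","K","R","t")]
for n in("top","scene"):
    im,d,K,R,t=load(n); P=pts(d,K,R,t); hsv=cv2.cvtColor(im,cv2.COLOR_RGB2HSV)
    ok=d>0
    # arch: top face band of heights, in a window
    box=(P[...,0]>.42)&(P[...,0]<.72)&(P[...,1]>.18)&(P[...,1]<.42)&ok
    m=box&(P[...,2]>.045)&(P[...,2]<.065)&(hsv[...,0]<25)
    k,lab,st,ce=cv2.connectedComponentsWithStats(m.astype(np.uint8))
    for i in range(1,k):
        if st[i,4]>60:
            q=P[lab==i]; r=cv2.minAreaRect((q[:,:2]*1000).astype(np.float32)); print(n,"wood",st[i,4],np.median(q[:,2]).round(4),np.round(r[0]),np.round(r[1]),r[2],"mean",q.mean(0).round(3))
            print(np.round(cv2.boxPoints(r)))
    # station top, rim level
    box=(P[...,0]>.4)&(P[...,0]<.95)&(P[...,1]>-.45)&(P[...,1]<.1)&ok
    m=box&(P[...,2]>.055)&(P[...,2]<.078)
    k,lab,st,ce=cv2.connectedComponentsWithStats(cv2.morphologyEx(m.astype(np.uint8),cv2.MORPH_OPEN,np.ones((3,3))))
    i=1+np.argmax(st[1:,4]); q=P[lab==i]; r=cv2.minAreaRect((q[:,:2]*1000).astype(np.float32)); print(n,"station",np.round(r[0]),np.round(r[1]),r[2]); print(np.round(cv2.boxPoints(r)))
    q=P[box&(P[...,2]>.178)&(P[...,2]<.215)]; c=q.mean(0); w=np.linalg.svd(q[:,:2]-c[:2],full_matrices=False)[2][0]; l=(q[:,:2]-c[:2])@w
    print(n,"bar",len(q),c.round(4),w.round(3),l.min().round(3),l.max().round(3),np.percentile(q[:,2],[5,50,90,99]).round(4))
    g=box&(hsv[...,0]>45)&(hsv[...,0]<85)&(hsv[...,1]>120)&(hsv[...,2]>50); 
    v,u=np.nonzero(g); print(n,"tab",len(u),u.mean(),v.mean(),np.median(P[g],0).round(4), ray(u.mean(),v.mean(),.076,K,R,t).round(4))
    g=box&(P[...,2]>.092)&(P[...,2]<.112)&(P[...,0]<.62); q=P[g]
    r=cv2.minAreaRect((q[:,:2]*1000).astype(np.float32)); print(n,"grip",len(q),r,np.median(q[:,2]))
    wl=g&(im.min(-1)>120); v,u=np.nonzero(wl); 
    if len(u): print(n,"line",len(u),np.median(P[wl],0).round(4),ray(u.mean(),v.mean(),.102,K,R,t).round(4))
    # other things around
    m=(P[...,2]>.02)&ok&(P[...,0]>.3)&(P[...,0]<1)&(P[...,1]>.0)&(P[...,1]<.6)
    k,lab,st,ce=cv2.connectedComponentsWithStats(m.astype(np.uint8))
    for i in range(1,k):
        if st[i,4]>100: q=P[lab==i]; print("  obj",st[i,4],q.min(0).round(3),q.max(0).round(3))
E
python3 m.py
```

```text
top wood 858 0.0552 [491. 317.] [121. 141.] 19.56491470336914 mean [0.486 0.314 0.055]
[[411. 363.]
 [458. 230.]
 [572. 271.]
 [525. 403.]]
top station [ 571. -143.] [361. 247.] 85.88629913330078
[[ 435. -314.]
 [ 681. -332.]
 [ 707.   28.]
 [ 461.   46.]]
top bar 863 [ 0.6724 -0.1502  0.1944] [0.073 0.997] -0.179 0.178 [0.1887 0.1946 0.1987 0.2017]
top tab 40 375.25 269.0 [ 0.4629 -0.0834  0.0729] [ 0.4627 -0.0835  0.076 ]
top grip 193 ((494.5097351074219, -194.73439025878906), (21.62287139892578, 54.52739715576172), 87.224609375) 0.10079981846171791
top line 12 [ 0.503  -0.1966  0.102 ] [ 0.5032 -0.1968  0.102 ]
  obj 786 [0.731 0.166 0.02 ] [0.79  0.23  0.195]
  obj 1654 [0.458 0.    0.02 ] [0.822 0.045 0.202]
  obj 885 [0.671 0.295 0.02 ] [0.746 0.41  0.09 ]
  obj 983 [0.431 0.249 0.02 ] [0.569 0.401 0.065]
  obj 1059 [0.373 0.466 0.02 ] [0.525 0.6   0.065]
  obj 1211 [0.301 0.109 0.021] [0.41  0.317 0.086]
scene wood 637 0.0564 [493. 314.] [123. 150.] 20.159713745117188 mean [0.494 0.313 0.055]
[[410. 363.]
 [461. 223.]
 [577. 265.]
 [525. 406.]]
scene station [ 665. -209.] [476. 289.] 85.6619873046875
[[ 502. -436.]
 [ 791. -458.]
 [ 827.   17.]
 [ 538.   39.]]
scene bar 1123 [ 0.6785 -0.1599  0.1942] [-0.072 -0.997] -0.186 0.171 [0.1865 0.1951 0.1988 0.2005]
scene tab 17 271.52941176470586 259.3529411764706 [ 0.4646 -0.0856  0.0749] [ 0.4658 -0.0863  0.076 ]
scene grip 151 ((497.3859558105469, -197.31663513183594), (22.552391052246094, 61.215023040771484), 85.28742980957031) 0.10237793086820549
scene line 17 [ 0.4973 -0.1983  0.1031] [ 0.4949 -0.1963  0.102 ]
  obj 894 [0.372 0.461 0.02 ] [0.53  0.6   0.063]
  obj 1487 [0.3   0.105 0.02 ] [0.417 0.316 0.084]
  obj 1153 [0.431 0.244 0.02 ] [0.575 0.401 0.064]
  obj 166 [0.46  0.001 0.067] [0.518 0.041 0.076]
  obj 1282 [0.539 0.    0.02 ] [0.825 0.036 0.202]
  obj 2811 [0.672 0.162 0.02 ] [0.8   0.398 0.192]
```

Request:
servo_tool --moves '[{"dx":0.025,"dy":-0.02,"roll":-10,"jaw":0.6},{"dx":0.025,"dy":-0.02,"roll":-10,"jaw":0.6},{"dx":0.025,"dy":-0.02,"roll":-10,"jaw":0.6},{"dx":0.025,"dy":-0.02,"roll":-10,"jaw":0.6},{"dx":0.025,"dy":-0.02,"roll":-10,"jaw":0.6},{"dx":0.025,"dy":-0.02,"roll":-10,"jaw":0.6},{"dx":0.025,"dy":-0.02,"roll":-10,"jaw":0.6},{"dx":0.025,"dy":-0.02,"roll":-10,"jaw":0.6},{"dx":0.025,"dy":-0.02,"roll":-10,"jaw":0.6},{"dx":0.025,"dy":-0.02,"roll":-10,"jaw":0.6}]'

```text
$.moves[0]: bad value
```

Request:
servo_tool --moves '[{"dx":0.02,"dy":-0.015,"roll":-10,"jaw":0.6},{"dx":0.02,"dy":-0.015,"roll":-10,"jaw":0.6},{"dx":0.02,"dy":-0.015,"roll":-10,"jaw":0.6},{"dx":0.006,"dy":-0.01,"roll":-10,"jaw":0.6},{"roll":-3,"jaw":0.6},{"jaw":0.6},{"jaw":0.6},{"jaw":0.6},{"jaw":0.6},{"jaw":0.6}]'

```text
$.moves[0]: bad value
```

```bash
python3 - <<'E'
from h import *
s=get_state(); print(s["t"],s["eef_pos"].round(4),np.degrees(s["ee_rot"]).round(2),s["q"].round(2),s["width"])
im,d,K,R,t=cam("wrist"); cv2.imwrite("pics/w1.png",im[...,::-1]); P=pts(d,K,R,t)
m=(d>0)&(P[...,2]>.05)&(P[...,2]<.062)&(P[...,1]>.2)&(P[...,1]<.43)&(P[...,0]>.4)&(P[...,0]<.62)
k,lab,st,ce=cv2.connectedComponentsWithStats(m.astype(np.uint8))
for i in range(1,k):
    if st[i,4]>300:
        q=P[lab==i]; r=cv2.minAreaRect((q[:,:2]*1000).astype(np.float32)); print(st[i],np.median(q[:,2]),r); print(cv2.boxPoints(r).round())
E
```

```text
0.1 [0.2005 0.6441 0.2257] [ 1.7992e+02 -1.0000e-02 -1.7300e+01] [ 1.56  0.36  0.01 -0.   -1.22 -0.29] 0.08786456342577398
```

View pics/w1.png

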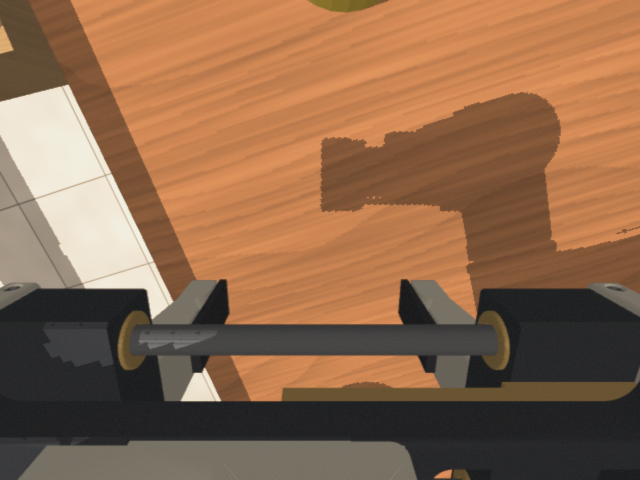

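The moves were refused, probably because every row needs all its keys. The wrist picture shows only bench, with the open fingers at about (210,300) and (410,300).

Request:
servo_tool --moves '[{"dx":0.025,"dy":-0.02,"dz":0,"roll":-10,"jaw":0.6},{"dx":0.025,"dy":-0.02,"dz":0,"roll":-10,"jaw":0.6},{"dx":0.025,"dy":-0.02,"dz":0,"roll":-10,"jaw":0.6},{"dx":0.025,"dy":-0.02,"dz":0,"roll":-10,"jaw":0.6},{"dx":0.025,"dy":-0.02,"dz":0,"roll":-10,"jaw":0.6},{"dx":0.025,"dy":-0.02,"dz":0,"roll":-10,"jaw":0.6},{"dx":0.025,"dy":-0.02,"dz":0,"roll":-10,"jaw":0.6},{"dx":0.025,"dy":-0.02,"dz":0,"roll":-10,"jaw":0.6},{"dx":0.025,"dy":-0.02,"dz":0,"roll":-10,"jaw":0.6},{"dx":0.025,"dy":-0.02,"dz":0,"roll":-10,"jaw":0.6}]' --newtons 40

```text
t: 1.4
eef_pos: [0.4513, 0.4436, 0.2263]
ee_rot: [3.141, -0.0, -2.053]
force: [0.2, -0.9, -0.0]
width: 0.053
gripper_force: 0.0
```

Request:
servo_tool --moves '[{"dx":0.02,"dy":-0.015,"dz":0,"roll":-10,"jaw":0.6},{"dx":0.02,"dy":-0.015,"dz":0,"roll":-10,"jaw":0.6},{"dx":0.02,"dy":-0.015,"dz":0,"roll":-10,"jaw":0.6},{"dx":0.006,"dy":-0.009,"dz":0,"roll":-10,"jaw":0.6},{"dx":0,"dy":0,"dz":0,"roll":-3,"jaw":0.6},{"dx":0,"dy":0,"dz":-0.02,"roll":0,"jaw":0.6},{"dx":0,"dy":0,"dz":-0.02,"roll":0,"jaw":0.6},{"dx":0,"dy":0,"dz":-0.02,"roll":0,"jaw":0.6},{"dx":0,"dy":0,"dz":0,"roll":0,"jaw":0.6},{"dx":0,"dy":0,"dz":0,"roll":0,"jaw":0.6}]'

```text
t: 2.65
eef_pos: [0.517, 0.3907, 0.1673]
ee_rot: [3.142, 0.001, -2.797]
force: [0.6, -0.1, 0.0]
width: 0.0527
gripper_force: 0.0
```

```bash
cat > wa.py <<'E'
from h import *
s=get_state(); print(s["t"],s["eef_pos"].round(4),np.degrees(s["ee_rot"]).round(2),s["q"].round(2),s["width"])
im,d,K,R,t=cam("wrist"); cv2.imwrite("pics/w2.png",im[...,::-1]); P=pts(d,K,R,t)
m=(d>0)&(P[...,2]>.05)&(P[...,2]<.062)&(P[...,1]>.2)&(P[...,1]<.43)&(P[...,0]>.4)&(P[...,0]<.62)
k,lab,st,ce=cv2.connectedComponentsWithStats(m.astype(np.uint8))
for i in range(1,k):
    if st[i,4]>300:
        q=P[lab==i]; r=cv2.minAreaRect((q[:,:2]*1000).astype(np.float32)); print(st[i],np.median(q[:,2]),r); print(cv2.boxPoints(r).round())
E
python3 wa.py
```

```text
2.65 [0.517  0.3907 0.1673] [ 1.8000e+02  4.0000e-02 -1.6028e+02] [ 0.95  0.36 -0.13  0.   -1.08 -2.17] 0.05269195252701235
[  144    89   179   156 10124] 0.05582910217261246 ((490.3611145019531, 314.4359130859375), (119.61576843261719, 140.4733428955078), 19.73626708984375)
[[410. 360.]
 [458. 228.]
 [570. 269.]
 [523. 401.]]
```

View pics/w2.png

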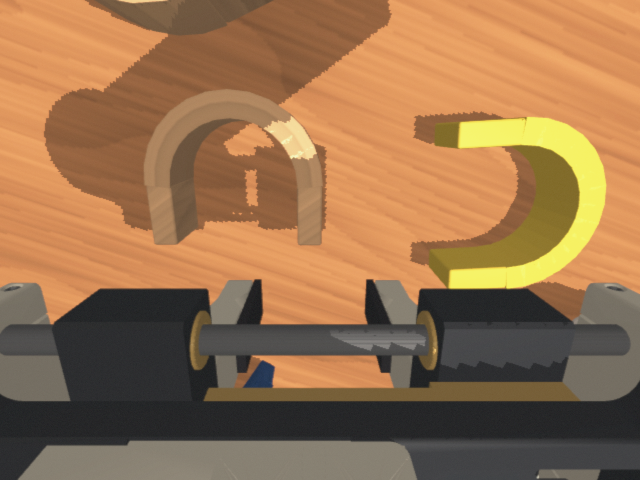

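The wrist view shows the arch legs ending at (165,240) and (310,240), with the right-hand one straight ahead of the fingers. Its rectangle agrees with the top view to 3 mm. I'll grasp that leg near its foot.

Request:
servo_tool --moves '[{"dx":-0.002,"dy":-0.003,"dz":-0.03,"roll":0,"jaw":0.6},{"dx":0,"dy":0,"dz":-0.035,"roll":0,"jaw":0.6},{"dx":0,"dy":0,"dz":-0.035,"roll":0,"jaw":0.6},{"dx":0,"dy":0,"dz":-0.029,"roll":0,"jaw":0.6},{"dx":0,"dy":0,"dz":0,"roll":0,"jaw":0.6},{"dx":0,"dy":0,"dz":0,"roll":0,"jaw":0.1},{"dx":0,"dy":0,"dz":0,"roll":0,"jaw":0.1},{"dx":0,"dy":0,"dz":0,"roll":0,"jaw":0.1},{"dx":0,"dy":0,"dz":0,"roll":0,"jaw":0.1},{"dx":0,"dy":0,"dz":0,"roll":0,"jaw":0.1}]' --newtons 50

```text
t: 3.95
eef_pos: [0.5149, 0.3876, 0.0383]
ee_rot: [3.141, 0.001, -2.797]
force: [-1.3, -1.5, 6.3]
width: 0.02
gripper_force: 50.0
```

Request:
servo_tool --moves '[{"dx":0,"dy":0,"dz":0.01,"roll":0,"jaw":0.1},{"dx":0,"dy":0,"dz":0.02,"roll":0,"jaw":0.1},{"dx":0,"dy":0,"dz":0.02,"roll":0,"jaw":0.1},{"dx":0,"dy":0,"dz":0.02,"roll":0,"jaw":0.1},{"dx":0,"dy":0,"dz":0.02,"roll":0,"jaw":0.1},{"dx":0,"dy":0,"dz":0.02,"roll":0,"jaw":0.1},{"dx":0,"dy":0,"dz":0.02,"roll":0,"jaw":0.1},{"dx":0,"dy":0,"dz":0.02,"roll":0,"jaw":0.1},{"dx":0,"dy":0,"dz":0.01,"roll":0,"jaw":0.1},{"dx":0,"dy":0,"dz":0,"roll":0,"jaw":0.1}]'

```text
t: 5.2
eef_pos: [0.5147, 0.3877, 0.1981]
ee_rot: [3.141, 0.001, -2.798]
force: [0.2, -0.0, -2.0]
width: 0.0194
gripper_force: 50.0
```

```bash
python3 - <<'E'
from h import *
s=get_state(); print(s["eef_pos"].round(4),s["force"].round(2),s["moment"].round(3),s["width"])
im,d,K,R,t=cam("scene"); cv2.imwrite("pics/s1.png",cv2.resize(im[0:300,250:600,::-1],(700,600)))
E
```

```text
[0.5147 0.3877 0.1981] [ 0.15 -0.01 -2.  ] [ 0.245 -0.161  0.004] 0.019363866603358742
```

View pics/s1.png

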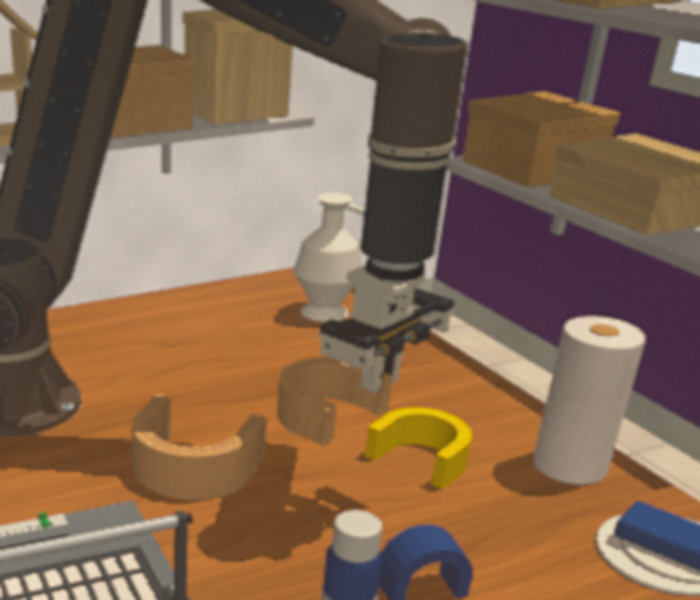

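The scene crop shows the arch hanging level from the fingers at (330,400), clear of the neighbours. Now I carry it to the box's left edge and turn it so the crown points at the box.

Request:
servo_tool --moves '[{"dx":0.0012,"dy":-0.0266,"dz":0,"roll":6.6,"jaw":0.1},{"dx":0.0012,"dy":-0.0266,"dz":0,"roll":6.6,"jaw":0.1},{"dx":0.0012,"dy":-0.0266,"dz":0,"roll":6.6,"jaw":0.1},{"dx":0.0012,"dy":-0.0266,"dz":0,"roll":6.6,"jaw":0.1},{"dx":0.0012,"dy":-0.0266,"dz":0,"roll":6.6,"jaw":0.1},{"dx":0.0012,"dy":-0.0266,"dz":0,"roll":6.6,"jaw":0.1},{"dx":0.0012,"dy":-0.0266,"dz":0,"roll":6.6,"jaw":0.1},{"dx":0.0012,"dy":-0.0266,"dz":0,"roll":6.6,"jaw":0.1},{"dx":0.0012,"dy":-0.0266,"dz":0,"roll":6.6,"jaw":0.1},{"dx":0.0012,"dy":-0.0266,"dz":0,"roll":6.6,"jaw":0.1}]'

```text
t: 6.5
eef_pos: [0.5259, 0.1203, 0.1964]
ee_rot: [3.14, -0.001, -1.642]
force: [0.8, -0.2, -2.4]
width: 0.0194
gripper_force: 50.0
```

Request:
servo_tool --moves '[{"dx":0,"dy":0,"dz":0,"roll":0,"jaw":0.1},{"dx":0,"dy":0,"dz":-0.02,"roll":0,"jaw":0.1},{"dx":0,"dy":0,"dz":-0.02,"roll":0,"jaw":0.1},{"dx":0,"dy":0,"dz":-0.02,"roll":0,"jaw":0.1},{"dx":0,"dy":0,"dz":-0.015,"roll":0,"jaw":0.1},{"dx":0,"dy":0,"dz":0,"roll":0,"jaw":0.1},{"dx":0,"dy":0,"dz":-0.005,"roll":0,"jaw":0.1},{"dx":0,"dy":0,"dz":-0.005,"roll":0,"jaw":0.1},{"dx":0,"dy":0,"dz":0,"roll":0,"jaw":0.1},{"dx":0,"dy":0,"dz":0,"roll":0,"jaw":0.1}]'

```text
t: 7.75
eef_pos: [0.5268, 0.1215, 0.1128]
ee_rot: [-3.141, 0.0, -1.646]
force: [-0.5, -0.1, -1.9]
width: 0.0195
gripper_force: 50.0
```

Request:
servo_tool --moves '[{"dx":0,"dy":0,"dz":-0.004,"roll":0,"jaw":0.1},{"dx":0,"dy":0,"dz":-0.004,"roll":0,"jaw":0.1},{"dx":0,"dy":0,"dz":-0.004,"roll":0,"jaw":0.1},{"dx":0,"dy":0,"dz":-0.004,"roll":0,"jaw":0.1},{"dx":0,"dy":0.001,"dz":-0.004,"roll":0,"jaw":0.1},{"dx":0,"dy":0.001,"dz":-0.004,"roll":0,"jaw":0.1},{"dx":0,"dy":0.001,"dz":-0.004,"roll":0,"jaw":0.1},{"dx":0,"dy":0.001,"dz":-0.004,"roll":0,"jaw":0.1},{"dx":0,"dy":0.001,"dz":-0.004,"roll":0,"jaw":0.1},{"dx":0,"dy":0,"dz":0,"roll":0,"jaw":0.1}]' --newtons 25

```text
t: 9.0
eef_pos: [0.5278, 0.1276, 0.0767]
ee_rot: [-3.139, 0.001, -1.645]
force: [0.9, 5.3, 2.4]
width: 0.0198
gripper_force: 25.0
```

```bash
cat > tilt.py <<'E'
from h import *
import sys
s=get_state(); print(s["t"],s["eef_pos"].round(4),s["force"].round(2),s["moment"].round(3))
for n in("scene","top"):
    im,d,K,R,t=cam(n); P=pts(d,K,R,t); cv2.imwrite(f"pics/{n}_{sys.argv[1]}.png",im[...,::-1])
    e=np.array([.073,.997]); q=np.array([.461,.046])
    hsv=cv2.cvtColor(im,cv2.COLOR_RGB2HSV)
    D=(P[...,:2]-q)@e; S=(P[...,:2]-q)@np.array([.997,-.073])
    m=(d>0)&(S>20e-3)&(S<.205)&(D>-.12)&(D<.17)&(P[...,2]>.015)&(hsv[...,0]<25)&(hsv[...,1]>70)&(hsv[...,2]>60)&(P[...,2]<.15)
    if n=="top": m&=(D>0)|(P[...,2]>.08)
    print(n,m.sum(),"S",np.percentile(S[m],[1,99]).round(3),"D",np.percentile(D[m],[1,99]).round(3),"z",np.percentile(P[m][:,2],[1,99]).round(3))
    for lo in np.arange(-.1,.16,.02):
        k=m&(D>=lo)&(D<lo+.02)
        if k.sum()>8: print(f"  D {lo+.01:.2f} n {k.sum()} zmin {np.percentile(P[k][:,2],3):.3f} zmax {np.percentile(P[k][:,2],97):.3f}")
E
python3 tilt.py a
```

```text
9.0 [0.5278 0.1276 0.0767] [0.88 5.27 2.43] [ 1.917 -0.602  0.202]
scene 1547 S [0.055 0.194] D [-0.026  0.1  ] z [0.047 0.146]
  D -0.03 n 73 zmin 0.070 zmax 0.099
  D -0.01 n 265 zmin 0.072 zmax 0.132
  D 0.01 n 157 zmin 0.069 zmax 0.130
  D 0.03 n 283 zmin 0.064 zmax 0.123
  D 0.05 n 279 zmin 0.056 zmax 0.136
  D 0.07 n 314 zmin 0.048 zmax 0.106
  D 0.09 n 161 zmin 0.046 zmax 0.101
  D 0.11 n 12 zmin 0.085 zmax 0.149
top 996 S [0.052 0.189] D [-0.023  0.099] z [0.068 0.132]
  D -0.03 n 28 zmin 0.081 zmax 0.102
  D -0.01 n 244 zmin 0.084 zmax 0.132
  D 0.01 n 316 zmin 0.075 zmax 0.131
  D 0.03 n 185 zmin 0.072 zmax 0.123
  D 0.05 n 116 zmin 0.072 zmax 0.117
  D 0.07 n 53 zmin 0.097 zmax 0.110
  D 0.09 n 45 zmin 0.087 zmax 0.102
  D 0.11 n 9 zmin 0.086 zmax 0.094
```

View pics/scene_a.png

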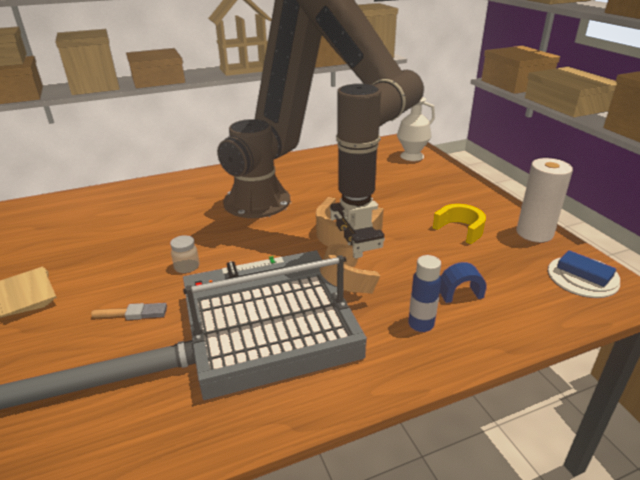

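The scene view shows the arch tilted about 20°, with its crown on the box edge at (340,265) and its feet lower on the free side. I'll keep lowering.

Request:
servo_tool --moves '[{"dx":0,"dy":0.001,"dz":-0.005,"roll":0,"jaw":0.1},{"dx":0,"dy":0.001,"dz":-0.005,"roll":0,"jaw":0.1},{"dx":0,"dy":0.001,"dz":-0.005,"roll":0,"jaw":0.1},{"dx":0,"dy":0.001,"dz":-0.005,"roll":0,"jaw":0.1},{"dx":0,"dy":0.001,"dz":-0.005,"roll":0,"jaw":0.1},{"dx":0,"dy":0.001,"dz":-0.005,"roll":0,"jaw":0.1},{"dx":0,"dy":0.001,"dz":-0.004,"roll":0,"jaw":0.1},{"dx":0,"dy":0,"dz":-0.004,"roll":0,"jaw":0.1},{"dx":0,"dy":0,"dz":-0.003,"roll":0,"jaw":0.1},{"dx":0,"dy":0,"dz":0,"roll":0,"jaw":0.1}]'

```text
t: 10.35
eef_pos: [0.5264, 0.1335, 0.0352]
ee_rot: [3.141, -0.0, -1.646]
force: [-1.0, 1.0, -0.2]
width: 0.0197
gripper_force: 25.0
```

```bash
python3 tilt.py b
```

```text
10.35 [0.5264 0.1335 0.0352] [-0.98  1.01 -0.18] [0.428 0.173 0.026]
scene 1411 S [0.033 0.192] D [-0.013  0.129] z [0.019 0.145]
  D -0.01 n 163 zmin 0.070 zmax 0.101
  D 0.01 n 119 zmin 0.058 zmax 0.120
  D 0.03 n 332 zmin 0.043 zmax 0.121
  D 0.05 n 292 zmin 0.027 zmax 0.123
  D 0.07 n 310 zmin 0.019 zmax 0.135
  D 0.09 n 128 zmin 0.023 zmax 0.104
  D 0.11 n 33 zmin 0.038 zmax 0.149
  D 0.13 n 34 zmin 0.102 zmax 0.147
top 1181 S [0.049 0.186] D [-0.012  0.103] z [0.043 0.125]
  D -0.01 n 128 zmin 0.081 zmax 0.099
  D 0.01 n 346 zmin 0.066 zmax 0.118
  D 0.03 n 390 zmin 0.056 zmax 0.124
  D 0.05 n 180 zmin 0.042 zmax 0.109
  D 0.07 n 63 zmin 0.065 zmax 0.142
  D 0.09 n 54 zmin 0.052 zmax 0.144
  D 0.11 n 20 zmin 0.039 zmax 0.051
```

Request:
servo_tool --moves '[{"dx":0,"dy":-0.002,"dz":-0.002,"roll":0,"jaw":0.1},{"dx":0,"dy":-0.002,"dz":-0.002,"roll":0,"jaw":0.1},{"dx":0,"dy":-0.002,"dz":-0.002,"roll":0,"jaw":0.1},{"dx":0,"dy":-0.002,"dz":-0.002,"roll":0,"jaw":0.1},{"dx":0,"dy":-0.002,"dz":-0.001,"roll":0,"jaw":0.1},{"dx":0,"dy":-0.002,"dz":0,"roll":0,"jaw":0.1},{"dx":0,"dy":0,"dz":0,"roll":0,"jaw":0.1},{"dx":0,"dy":0,"dz":0,"roll":0,"jaw":0.1},{"dx":0,"dy":0,"dz":0,"roll":0,"jaw":0.1},{"dx":0,"dy":0,"dz":0,"roll":0,"jaw":0.1}]'

```text
t: 11.7
eef_pos: [0.5299, 0.125, 0.0293]
ee_rot: [-3.135, 0.005, -1.644]
force: [-4.5, 12.8, 17.0]
width: 0.0201
gripper_force: 25.9
```

```bash
python3 tilt.py c
```

```text
11.7 [0.5299 0.125  0.0293] [-4.48 12.78 17.02] [4.31  1.521 0.115]
scene 1331 S [0.032 0.196] D [-0.016  0.12 ] z [0.019 0.141]
  D -0.01 n 177 zmin 0.071 zmax 0.104
  D 0.01 n 144 zmin 0.054 zmax 0.120
  D 0.03 n 334 zmin 0.040 zmax 0.122
  D 0.05 n 330 zmin 0.022 zmax 0.129
  D 0.07 n 213 zmin 0.019 zmax 0.122
  D 0.09 n 84 zmin 0.026 zmax 0.099
  D 0.11 n 34 zmin 0.096 zmax 0.147
  D 0.13 n 15 zmin 0.101 zmax 0.142
top 1149 S [0.054 0.19 ] D [-0.014  0.096] z [0.044 0.126]
  D -0.01 n 169 zmin 0.083 zmax 0.104
  D 0.01 n 366 zmin 0.062 zmax 0.121
  D 0.03 n 394 zmin 0.061 zmax 0.125
  D 0.05 n 105 zmin 0.060 zmax 0.109
  D 0.07 n 61 zmin 0.059 zmax 0.135
  D 0.09 n 49 zmin 0.041 zmax 0.104
```

View pics/scene_c.png

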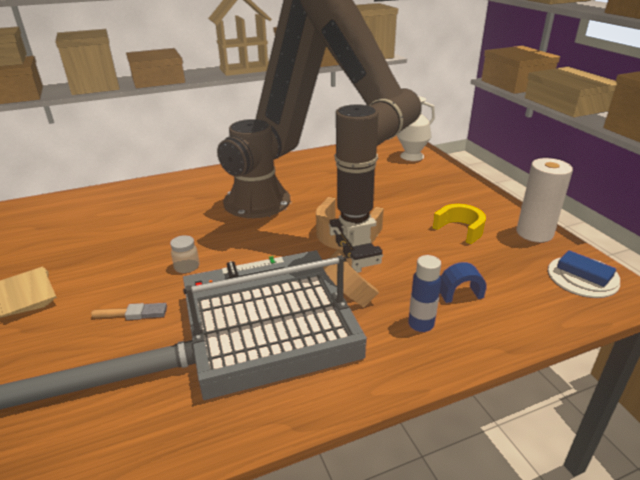

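The arch now leans at about 43° with its feet at the bench around (360,295). I'll ease off, release and rise.

Request:
servo_tool --moves '[{"dx":0,"dy":0.002,"dz":0.001,"roll":0,"jaw":0.1},{"dx":0,"dy":0.002,"dz":0.001,"roll":0,"jaw":0.1},{"dx":0,"dy":0,"dz":0,"roll":0,"jaw":0.45},{"dx":0,"dy":0,"dz":0,"roll":0,"jaw":0.45},{"dx":0,"dy":0,"dz":0,"roll":0,"jaw":0.45},{"dx":0,"dy":0.005,"dz":0.02,"roll":0,"jaw":0.45},{"dx":0,"dy":0.005,"dz":0.03,"roll":0,"jaw":0.45},{"dx":0,"dy":0.005,"dz":0.03,"roll":0,"jaw":0.45},{"dx":0,"dy":0.02,"dz":0.03,"roll":0,"jaw":1},{"dx":0.03,"dy":0.01,"dz":0.02,"roll":0,"jaw":1}]'

```text
t: 13.05
eef_pos: [0.5553, 0.1708, 0.1597]
ee_rot: [3.141, 0.0, -1.645]
force: [0.2, 0.6, -0.5]
width: 0.0542
gripper_force: 0.0
```

```bash
python3 tilt.py d
```

```text
13.05 [0.5553 0.1708 0.1597] [ 0.16  0.65 -0.53] [ 0.178 -0.225 -0.021]
scene 1262 S [0.058 0.195] D [-0.016  0.097] z [0.019 0.123]
  D -0.01 n 171 zmin 0.070 zmax 0.104
  D 0.01 n 144 zmin 0.057 zmax 0.123
  D 0.03 n 334 zmin 0.041 zmax 0.122
  D 0.05 n 262 zmin 0.022 zmax 0.106
  D 0.07 n 219 zmin 0.017 zmax 0.083
  D 0.09 n 127 zmin 0.026 zmax 0.062
top 1409 S [0.051 0.189] D [-0.014  0.101] z [0.029 0.125]
  D -0.01 n 169 zmin 0.081 zmax 0.102
  D 0.01 n 363 zmin 0.064 zmax 0.120
  D 0.03 n 395 zmin 0.058 zmax 0.125
  D 0.05 n 198 zmin 0.039 zmax 0.110
  D 0.07 n 147 zmin 0.020 zmax 0.087
  D 0.09 n 115 zmin 0.037 zmax 0.066
  D 0.11 n 22 zmin 0.034 zmax 0.047
```

View pics/scene_d.png

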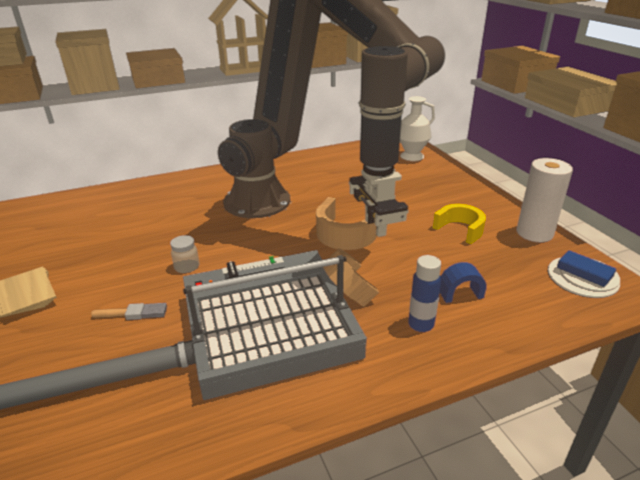

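The arch leans stably at (355,285) in the picture. Next I push both feet towards the wall with the open fingers.

Request:
servo_tool --moves '[{"dx":0.0365,"dy":0.0115,"dz":0,"roll":0,"jaw":1},{"dx":0,"dy":0,"dz":0,"roll":0,"jaw":1},{"dx":0,"dy":0,"dz":-0.04,"roll":0,"jaw":1},{"dx":0,"dy":0,"dz":-0.04,"roll":0,"jaw":1},{"dx":0,"dy":0,"dz":-0.04,"roll":0,"jaw":1},{"dx":0,"dy":0,"dz":-0.02,"roll":0,"jaw":1},{"dx":0,"dy":-0.005,"dz":0,"roll":0,"jaw":1},{"dx":0,"dy":-0.005,"dz":0,"roll":0,"jaw":1},{"dx":0,"dy":-0.005,"dz":0,"roll":0,"jaw":1},{"dx":0,"dy":0,"dz":0,"roll":0,"jaw":1}]'

```text
t: 14.4
eef_pos: [0.5935, 0.1667, 0.0196]
ee_rot: [-3.14, 0.001, -1.646]
force: [0.9, -0.2, 0.0]
width: 0.0872
gripper_force: 0.0
```

Request:
servo_tool --moves '[{"dx":0,"dy":-0.003,"dz":0,"roll":0,"jaw":1},{"dx":0,"dy":-0.003,"dz":0,"roll":0,"jaw":1},{"dx":0,"dy":-0.003,"dz":0,"roll":0,"jaw":1},{"dx":0,"dy":-0.003,"dz":0,"roll":0,"jaw":1},{"dx":0,"dy":-0.003,"dz":0,"roll":0,"jaw":1},{"dx":0,"dy":-0.003,"dz":0,"roll":0,"jaw":1},{"dx":0,"dy":-0.002,"dz":0,"roll":0,"jaw":1},{"dx":0,"dy":0,"dz":0,"roll":0,"jaw":1},{"dx":0,"dy":0,"dz":0,"roll":0,"jaw":1},{"dx":0,"dy":0,"dz":0,"roll":0,"jaw":1}]'

```text
t: 15.65
eef_pos: [0.5932, 0.1471, 0.0186]
ee_rot: [-3.141, 0.0, -1.646]
force: [1.5, 2.3, -0.7]
width: 0.0877
gripper_force: 1.0
```

```bash
python3 tilt.py e
```

```text
15.65 [0.5932 0.1471 0.0186] [ 1.55  2.29 -0.7 ] [ 0.841 -0.313  0.082]
scene 1413 S [0.033 0.195] D [-0.017  0.134] z [0.02 0.13]
  D -0.01 n 176 zmin 0.070 zmax 0.107
  D 0.01 n 158 zmin 0.053 zmax 0.124
  D 0.03 n 337 zmin 0.040 zmax 0.124
  D 0.05 n 246 zmin 0.019 zmax 0.105
  D 0.07 n 258 zmin 0.021 zmax 0.118
  D 0.09 n 173 zmin 0.031 zmax 0.128
  D 0.11 n 30 zmin 0.020 zmax 0.129
  D 0.13 n 28 zmin 0.033 zmax 0.147
top 1298 S [0.051 0.187] D [-0.016  0.144] z [0.033 0.127]
  D -0.01 n 208 zmin 0.083 zmax 0.106
  D 0.01 n 371 zmin 0.068 zmax 0.122
  D 0.03 n 390 zmin 0.061 zmax 0.127
  D 0.05 n 191 zmin 0.036 zmax 0.108
  D 0.07 n 112 zmin 0.022 zmax 0.087
  D 0.15 n 19 zmin 0.094 zmax 0.126
```

Request:
servo_tool --moves '[{"dx":0,"dy":-0.002,"dz":0,"roll":0,"jaw":1},{"dx":0,"dy":-0.002,"dz":0,"roll":0,"jaw":1},{"dx":0,"dy":-0.002,"dz":0,"roll":0,"jaw":1},{"dx":0,"dy":-0.002,"dz":0,"roll":0,"jaw":1},{"dx":0,"dy":-0.002,"dz":0,"roll":0,"jaw":1},{"dx":0,"dy":-0.002,"dz":0,"roll":0,"jaw":1},{"dx":0,"dy":-0.002,"dz":0,"roll":0,"jaw":1},{"dx":0,"dy":-0.002,"dz":0,"roll":0,"jaw":1},{"dx":0,"dy":0,"dz":0,"roll":0,"jaw":1},{"dx":0,"dy":0,"dz":0,"roll":0,"jaw":1}]'

```text
t: 17.0
eef_pos: [0.5931, 0.1308, 0.0186]
ee_rot: [3.141, -0.0, -1.646]
force: [0.3, 3.3, -1.0]
width: 0.0878
gripper_force: 1.1
```

```bash
python3 tilt.py f
```

```text
17.0 [0.5931 0.1308 0.0186] [ 0.31  3.32 -0.96] [ 0.931 -0.221  0.049]
scene 1280 S [0.034 0.197] D [-0.021  0.119] z [0.022 0.14 ]
  D -0.03 n 23 zmin 0.102 zmax 0.114
  D -0.01 n 215 zmin 0.071 zmax 0.126
  D 0.01 n 230 zmin 0.051 zmax 0.140
  D 0.03 n 338 zmin 0.024 zmax 0.132
  D 0.05 n 221 zmin 0.023 zmax 0.112
  D 0.07 n 184 zmin 0.033 zmax 0.127
  D 0.09 n 24 zmin 0.022 zmax 0.128
  D 0.11 n 35 zmin 0.027 zmax 0.145
  D 0.13 n 10 zmin 0.126 zmax 0.131
top 1295 S [0.052 0.188] D [-0.023  0.128] z [0.034 0.138]
  D -0.03 n 39 zmin 0.101 zmax 0.115
  D -0.01 n 313 zmin 0.087 zmax 0.125
  D 0.01 n 408 zmin 0.071 zmax 0.136
  D 0.03 n 367 zmin 0.066 zmax 0.137
  D 0.05 n 147 zmin 0.025 zmax 0.108
  D 0.13 n 18 zmin 0.096 zmax 0.126
```

Request:
servo_tool --moves '[{"dx":0,"dy":-0.002,"dz":0,"roll":0,"jaw":1},{"dx":0,"dy":-0.002,"dz":0,"roll":0,"jaw":1},{"dx":0,"dy":-0.002,"dz":0,"roll":0,"jaw":1},{"dx":0,"dy":-0.002,"dz":0,"roll":0,"jaw":1},{"dx":0,"dy":-0.001,"dz":0,"roll":0,"jaw":1},{"dx":0,"dy":-0.001,"dz":0,"roll":0,"jaw":1},{"dx":0,"dy":0,"dz":0,"roll":0,"jaw":1},{"dx":0,"dy":0,"dz":0,"roll":0,"jaw":1},{"dx":0,"dy":0,"dz":0,"roll":0,"jaw":1},{"dx":0,"dy":0,"dz":0,"roll":0,"jaw":1}]'

```text
t: 18.35
eef_pos: [0.5936, 0.1248, 0.0189]
ee_rot: [-3.14, 0.005, -1.645]
force: [-5.0, 23.1, -1.4]
width: 0.0878
gripper_force: 10.9
```

```bash
python3 tilt.py g
```

```text
18.35 [0.5936 0.1248 0.0189] [-5.02 23.06 -1.37] [ 7.662  1.967 -0.304]
scene 1228 S [0.037 0.197] D [-0.024  0.112] z [0.022 0.143]
  D -0.03 n 32 zmin 0.107 zmax 0.122
  D -0.01 n 224 zmin 0.071 zmax 0.131
  D 0.01 n 251 zmin 0.047 zmax 0.143
  D 0.03 n 335 zmin 0.024 zmax 0.140
  D 0.05 n 212 zmin 0.028 zmax 0.129
  D 0.07 n 122 zmin 0.033 zmax 0.128
  D 0.09 n 28 zmin 0.022 zmax 0.092
  D 0.11 n 19 zmin 0.084 zmax 0.148
top 1270 S [0.053 0.188] D [-0.024  0.12 ] z [0.049 0.143]
  D -0.03 n 51 zmin 0.105 zmax 0.121
  D -0.01 n 339 zmin 0.088 zmax 0.129
  D 0.01 n 411 zmin 0.077 zmax 0.140
  D 0.03 n 366 zmin 0.065 zmax 0.141
  D 0.05 n 77 zmin 0.033 zmax 0.112
  D 0.13 n 12 zmin 0.099 zmax 0.120
```

Request:
servo_tool --moves '[{"dx":0,"dy":0.03,"dz":0,"roll":0,"jaw":1},{"dx":0,"dy":0.005,"dz":0.06,"roll":0,"jaw":0.5},{"dx":0,"dy":0,"dz":0.06,"roll":10,"jaw":0},{"dx":0,"dy":0,"dz":0.06,"roll":10,"jaw":0},{"dx":0,"dy":0,"dz":0,"roll":10,"jaw":0},{"dx":-0.004,"dy":-0.04,"dz":0,"roll":10,"jaw":0},{"dx":-0.004,"dy":-0.04,"dz":0,"roll":10,"jaw":0},{"dx":-0.004,"dy":-0.04,"dz":0,"roll":10,"jaw":0},{"dx":-0.004,"dy":-0.04,"dz":0,"roll":10,"jaw":0},{"dx":-0.004,"dy":-0.039,"dz":0,"roll":10,"jaw":0}]'

```text
t: 19.7
eef_pos: [0.5722, -0.0452, 0.1987]
ee_rot: [3.14, 0.001, -0.244]
force: [0.5, 0.1, 0.0]
width: 0.0039
gripper_force: 0.0
```

Request:
servo_tool --moves '[{"dx":0,"dy":0,"dz":0,"roll":10,"jaw":0},{"dx":0,"dy":0,"dz":0,"roll":0,"jaw":0},{"dx":0,"dy":0,"dz":-0.03,"roll":0,"jaw":0},{"dx":0,"dy":0,"dz":-0.04,"roll":0,"jaw":0},{"dx":0,"dy":0,"dz":-0.03,"roll":0,"jaw":0},{"dx":0,"dy":0,"dz":-0.005,"roll":0,"jaw":0},{"dx":0,"dy":0,"dz":0,"roll":0,"jaw":0},{"dx":0,"dy":0,"dz":0,"roll":0,"jaw":0},{"dx":0,"dy":0,"dz":0,"roll":0,"jaw":0},{"dx":0,"dy":0,"dz":0,"roll":0,"jaw":0}]'

```text
t: 20.95
eef_pos: [0.5735, -0.043, 0.0943]
ee_rot: [-3.141, -0.001, -0.075]
force: [-0.8, -0.1, 0.5]
width: 0.0005
gripper_force: 0.0
```

```bash
python3 tilt.py h | grep -v "^  D 0.1"
```

```text
20.95 [ 0.5735 -0.043   0.0943] [-0.77 -0.11  0.53] [-0.015  0.013 -0.005]
scene 1379 S [0.061 0.196] D [-0.004  0.082] z [0.017 0.123]
  D -0.01 n 26 zmin 0.069 zmax 0.074
  D 0.03 n 436 zmin 0.019 zmax 0.121
  D 0.05 n 443 zmin 0.020 zmax 0.122
  D 0.07 n 424 zmin 0.021 zmax 0.123
  D 0.09 n 50 zmin 0.029 zmax 0.121
top 62 S [0.052 0.069] D [0.029 0.055] z [0.02  0.092]
  D 0.03 n 37 zmin 0.024 zmax 0.092
  D 0.05 n 25 zmin 0.022 zmax 0.081
```

The arch has righted itself: its top is level at 0.12 m over D = 0.03 to 0.09. I'll go up and look with the wrist camera.

Request:
servo_tool --moves '[{"dx":0,"dy":0,"dz":0.05,"roll":0,"jaw":0.5},{"dx":0,"dy":0,"dz":0.05,"roll":0,"jaw":1},{"dx":-0.02,"dy":0.02,"dz":0.03,"roll":0,"jaw":1},{"dx":-0.03,"dy":0.04,"dz":0,"roll":0,"jaw":1},{"dx":-0.03,"dy":0.04,"dz":0,"roll":0,"jaw":1},{"dx":-0.025,"dy":0.035,"dz":0,"roll":0,"jaw":1},{"dx":0,"dy":0,"dz":0,"roll":0,"jaw":1},{"dx":0,"dy":0,"dz":0,"roll":0,"jaw":1},{"dx":0,"dy":0,"dz":0,"roll":0,"jaw":1},{"dx":0,"dy":0,"dz":0,"roll":0,"jaw":1}]'

```text
t: 22.3
eef_pos: [0.4685, 0.0912, 0.2233]
ee_rot: [3.141, 0.0, -0.076]
force: [0.0, -1.0, -0.7]
width: 0.0871
gripper_force: 0.0
```

```bash
cat > up.py <<'E'
from h import *
s=get_state(); print(s["t"],s["eef_pos"].round(4),s["ee_rot"].round(3))
for n in("wrist","scene","top"):
    im,d,K,R,t=cam(n); P=pts(d,K,R,t); cv2.imwrite(f"pics/{n}_up.png",im[...,::-1])
    hsv=cv2.cvtColor(im,cv2.COLOR_RGB2HSV)
    m=(d>0)&(P[...,2]>.10)&(P[...,2]<.128)&(P[...,0]>.5)&(P[...,0]<.67)&(P[...,1]>.03)&(P[...,1]<.2)&(hsv[...,0]<25)&(hsv[...,1]>60)
    if m.sum()<50: print(n,m.sum()); continue
    q=P[m]; r=cv2.minAreaRect((q[:,:2]*1000).astype(np.float32)); print(n,m.sum(),"ztop",np.percentile(q[:,2],[50,95,99]).round(4),r); print(cv2.boxPoints(r).round(1).tolist())
E
python3 up.py
```

```text
22.3 [0.4685 0.0912 0.2233] [ 3.141  0.    -0.076]
wrist 11083 ztop [0.116  0.1203 0.1211] ((586.808349609375, 91.22630310058594), (56.17741394042969, 99.60452270507812), 85.41265869140625)
[[534.9000244140625, 67.19999694824219], [634.2000122070312, 59.20000076293945], [638.7000122070312, 115.19999694824219], [539.4000244140625, 123.19999694824219]]
scene 546 ztop [0.1157 0.1224 0.1234] ((593.4288940429688, 91.21183776855469), (58.425384521484375, 103.74299621582031), 85.67632293701172)
[[539.5, 66.0], [643.0, 58.20000076293945], [647.4000244140625, 116.4000015258789], [543.9000244140625, 124.30000305175781]]
top 370 ztop [0.1154 0.1227 0.1243] ((608.5697631835938, 91.53865051269531), (55.60665512084961, 62.8082275390625), 85.40180969238281)
[[575.0, 66.30000305175781], [637.5999755859375, 61.29999923706055], [642.0999755859375, 116.69999694824219], [579.5, 121.80000305175781]]
```

View pics/wrist_up.png

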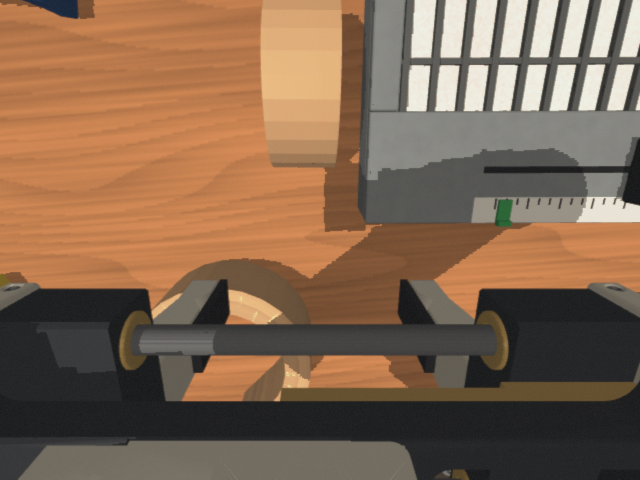

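The arch stands upright at (300,80) in the wrist view, measured at (0.587, 0.091), square within half a degree. The green tab is at (504,213). I'll grasp the crown across its depth.

Request:
servo_tool --moves '[{"dx":0.03,"dy":0,"dz":0,"roll":0,"jaw":1},{"dx":0.04,"dy":0,"dz":0,"roll":0,"jaw":1},{"dx":0.04,"dy":0,"dz":0,"roll":0,"jaw":1},{"dx":0.008,"dy":0,"dz":-0.02,"roll":0,"jaw":1},{"dx":0,"dy":0,"dz":-0.04,"roll":0,"jaw":1},{"dx":0,"dy":0,"dz":-0.04,"roll":0,"jaw":1},{"dx":0,"dy":0,"dz":-0.019,"roll":0,"jaw":1},{"dx":0,"dy":0,"dz":0,"roll":0,"jaw":0.5},{"dx":0,"dy":0,"dz":0,"roll":0,"jaw":0.5},{"dx":0,"dy":0,"dz":0,"roll":0,"jaw":0.5}]' --newtons 25

```text
t: 23.7
eef_pos: [0.5869, 0.0923, 0.1058]
ee_rot: [-3.141, -0.002, -0.075]
force: [-1.2, 0.0, 0.3]
width: 0.0631
gripper_force: 0.0
```

Request:
servo_tool --moves '[{"dx":0,"dy":0,"dz":0,"roll":0,"jaw":0.5},{"dx":0,"dy":0,"dz":0.01,"roll":0,"jaw":0.5},{"dx":0,"dy":0,"dz":0.04,"roll":0,"jaw":0.5},{"dx":0,"dy":0,"dz":0.05,"roll":0,"jaw":0.5},{"dx":0,"dy":0,"dz":0.05,"roll":0,"jaw":0.5},{"dx":0,"dy":0,"dz":0.04,"roll":0,"jaw":0.5},{"dx":0,"dy":0,"dz":0.03,"roll":0,"jaw":0.5},{"dx":0,"dy":0,"dz":0.01,"roll":0,"jaw":0.5},{"dx":0,"dy":0,"dz":0,"roll":0,"jaw":0.5},{"dx":0,"dy":0,"dz":0,"roll":0,"jaw":0.5}]'

```text
t: 24.95
eef_pos: [0.5854, 0.0919, 0.3328]
ee_rot: [3.141, 0.003, -0.075]
force: [-0.4, -0.2, -2.1]
width: 0.0556
gripper_force: 25.0
```

```bash
cat > held.py <<'E'
from h import *
s=get_state(); p=s["eef_pos"]; print(s["t"],p.round(4),s["ee_rot"].round(3),s["force"].round(2),s["width"])
im,d,K,R,t=cam("scene"); P=pts(d,K,R,t); cv2.imwrite("pics/scene_held.png",im[...,::-1]); hsv=cv2.cvtColor(im,cv2.COLOR_RGB2HSV)
# arch outline in scene, seen in its x-z plane: near/far depth face
m=(d>0)&(abs(P[...,0]-p[0])<.1)&(abs(P[...,1]-p[1])<.05)&(P[...,2]<p[2]+.03)&(P[...,2]>p[2]-.125)&(hsv[...,0]<25)&(hsv[...,1]>70)
q=P[m]; ex=np.array([.997,-.073]); S=(q[:,:2]-p[:2])@ex; Z=q[:,2]-p[2]
print(m.sum(),"D",np.percentile((q[:,:2]-p[:2])@[.073,.997],[1,99]).round(3))
for lo in np.arange(-.12,.03,.015):
    k=(Z>=lo)&(Z<lo+.015)
    if k.sum()>5: print(f" z {lo+.0075:.3f} n {k.sum()} S {np.percentile(S[k],2):.3f} {np.percentile(S[k],98):.3f}")
print("z",np.percentile(Z,[.5,99]).round(3))
E
python3 held.py
```

```text
24.95 [0.5854 0.0919 0.3328] [ 3.141e+00  3.000e-03 -7.500e-02] [-0.36 -0.17 -2.14] 0.05560571662855929
2116 D [-0.03   0.029]
 z -0.098 n 193 S -0.061 0.074
 z -0.082 n 233 S -0.062 0.074
 z -0.068 n 232 S -0.063 0.074
 z -0.052 n 228 S -0.064 0.075
 z -0.037 n 236 S -0.060 0.074
 z -0.022 n 234 S -0.055 0.070
 z -0.007 n 241 S 0.022 0.061
 z 0.007 n 371 S -0.021 0.048
 z 0.023 n 147 S -0.012 0.021
z [-0.103  0.022]
```

Held upright: the outline is 124 mm tall with vertical sides. Carry it over the bar's middle.

Request:
servo_tool --moves '[{"dx":0.009,"dy":-0.025,"dz":0,"roll":0,"jaw":0.5},{"dx":0.01,"dy":-0.03,"dz":0,"roll":0,"jaw":0.5},{"dx":0.01,"dy":-0.03,"dz":0,"roll":0,"jaw":0.5},{"dx":0.01,"dy":-0.03,"dz":0,"roll":0,"jaw":0.5},{"dx":0.01,"dy":-0.03,"dz":0,"roll":0,"jaw":0.5},{"dx":0.01,"dy":-0.03,"dz":0,"roll":0,"jaw":0.5},{"dx":0.01,"dy":-0.03,"dz":0,"roll":0,"jaw":0.5},{"dx":0.01,"dy":-0.02,"dz":0,"roll":0,"jaw":0.5},{"dx":0.008,"dy":-0.017,"dz":0,"roll":0,"jaw":0.5},{"dx":0,"dy":0,"dz":0,"roll":0,"jaw":0.5}]'

```text
t: 26.25
eef_pos: [0.6735, -0.151, 0.3335]
ee_rot: [3.141, 0.001, -0.076]
force: [-0.7, 0.4, -3.0]
width: 0.0558
gripper_force: 25.0
```

Request:
servo_tool --moves '[{"dx":0,"dy":0,"dz":0,"roll":0,"jaw":0.5},{"dx":0,"dy":0,"dz":0,"roll":0,"jaw":0.5},{"dx":0,"dy":0,"dz":-0.005,"roll":0,"jaw":0.5},{"dx":0,"dy":0,"dz":0,"roll":0,"jaw":0.5},{"dx":0,"dy":0,"dz":0,"roll":0,"jaw":0.5},{"dx":0,"dy":0,"dz":0,"roll":0,"jaw":0.5},{"dx":0,"dy":0,"dz":0,"roll":0,"jaw":0.5},{"dx":0,"dy":0,"dz":0,"roll":0,"jaw":0.5},{"dx":0,"dy":0,"dz":0,"roll":0,"jaw":0.5},{"dx":0,"dy":0,"dz":0,"roll":0,"jaw":0.5}]'

```text
t: 27.5
eef_pos: [0.6732, -0.1501, 0.3296]
ee_rot: [3.142, 0.0, -0.075]
force: [0.1, -1.3, -2.5]
width: 0.0554
gripper_force: 25.0
```

```bash
cat >> held.py <<'E'
b=(d>0)&(P[...,2]>.18)&(P[...,2]<.2)&(P[...,0]>.6)&(P[...,0]<.75)&(P[...,1]>-.4)&(P[...,1]<.06)&(hsv[...,1]<60)
B=P[b]; D=(B[:,:2]-[.6724,-.1502])@[.073,.997]; S2=(B[:,:2]-[.6724,-.1502])@ex
k=abs(D)<.14; print("bar scene",k.sum(),"S",np.median(S2[k]).round(4),"slope",np.polyfit(D[k],S2[k],1).round(3),"ends D",np.percentile(D,[.5,99.5]).round(3),"ztop",np.percentile(B[k][:,2],98).round(4))
E
python3 held.py
```

```text
27.5 [ 0.6732 -0.1501  0.3296] [ 3.142  0.    -0.075] [ 0.13 -1.26 -2.54] 0.05541703781330471
2384 D [-0.029  0.028]
 z -0.098 n 184 S -0.052 0.074
 z -0.082 n 216 S -0.058 0.074
 z -0.068 n 227 S -0.056 0.074
 z -0.052 n 227 S -0.054 0.074
 z -0.037 n 248 S -0.048 0.073
 z -0.022 n 256 S 0.044 0.069
 z -0.007 n 314 S 0.028 0.062
 z 0.007 n 560 S -0.025 0.048
 z 0.023 n 151 S -0.011 0.019
z [-0.103  0.017]
bar scene 634 S 0.0075 slope [-0.001  0.007] ends D [-0.175  0.166] ztop 0.1995
```

Request:
servo_tool --moves '[{"dx":0,"dy":0,"dz":-0.01,"roll":0,"jaw":0.5},{"dx":0,"dy":0,"dz":-0.015,"roll":0,"jaw":0.5},{"dx":0,"dy":0,"dz":-0.015,"roll":0,"jaw":0.5},{"dx":0,"dy":0,"dz":-0.015,"roll":0,"jaw":0.5},{"dx":0,"dy":0,"dz":-0.015,"roll":0,"jaw":0.5},{"dx":0,"dy":0,"dz":-0.015,"roll":0,"jaw":0.5},{"dx":0,"dy":0,"dz":-0.015,"roll":0,"jaw":0.5},{"dx":0,"dy":0,"dz":-0.01,"roll":0,"jaw":0.5},{"dx":0,"dy":0,"dz":-0.006,"roll":0,"jaw":0.5},{"dx":0,"dy":0,"dz":0,"roll":0,"jaw":0.5}]'

```text
t: 28.8
eef_pos: [0.6731, -0.15, 0.2133]
ee_rot: [3.141, 0.0, -0.075]
force: [-0.4, -0.7, -2.3]
width: 0.0558
gripper_force: 25.0
```

Request:
servo_tool --moves '[{"dx":0,"dy":0,"dz":-0.002,"roll":0,"jaw":0.5},{"dx":0,"dy":0,"dz":-0.002,"roll":0,"jaw":0.5},{"dx":0,"dy":0,"dz":-0.001,"roll":0,"jaw":0.5},{"dx":0,"dy":0,"dz":-0.001,"roll":0,"jaw":0.5},{"dx":0,"dy":0,"dz":-0.001,"roll":0,"jaw":0.5},{"dx":0,"dy":0,"dz":-0.001,"roll":0,"jaw":0.5},{"dx":0,"dy":0,"dz":0,"roll":0,"jaw":0.5},{"dx":0,"dy":0,"dz":0,"roll":0,"jaw":0.5},{"dx":0,"dy":0,"dz":0,"roll":0,"jaw":0.5},{"dx":0,"dy":0,"dz":0,"roll":0,"jaw":0.5}]'

```text
t: 30.05
eef_pos: [0.6732, -0.1501, 0.2056]
ee_rot: [3.142, -0.0, -0.075]
force: [0.3, 0.1, -2.4]
width: 0.0559
gripper_force: 25.0
```

Request:
servo_tool --moves '[{"dx":0,"dy":0,"dz":-0.001,"roll":0,"jaw":0.5},{"dx":0,"dy":0,"dz":-0.001,"roll":0,"jaw":0.5},{"dx":0,"dy":0,"dz":-0.001,"roll":0,"jaw":0.5},{"dx":0,"dy":0,"dz":-0.0005,"roll":0,"jaw":0.5},{"dx":0,"dy":0,"dz":-0.0005,"roll":0,"jaw":0.5},{"dx":0,"dy":0,"dz":0,"roll":0,"jaw":0.5},{"dx":0,"dy":0,"dz":0,"roll":0,"jaw":0.5},{"dx":0,"dy":0,"dz":0,"roll":0,"jaw":0.5},{"dx":0,"dy":0,"dz":0,"roll":0,"jaw":0.5},{"dx":0,"dy":0,"dz":0,"roll":0,"jaw":0.5}]'

```text
t: 31.3
eef_pos: [0.6732, -0.1501, 0.2023]
ee_rot: [3.141, -0.001, -0.075]
force: [-2.6, 1.7, 5.4]
width: 0.056
gripper_force: 24.9
```

Contact with the bar at about 5 N. I'll back off slightly, open and rise.

Request:
servo_tool --moves '[{"dx":0,"dy":0,"dz":0.0005,"roll":0,"jaw":0.5},{"dx":0,"dy":0,"dz":0,"roll":0,"jaw":0.68},{"dx":0,"dy":0,"dz":0,"roll":0,"jaw":0.78},{"dx":0,"dy":0,"dz":0,"roll":0,"jaw":0.9},{"dx":0,"dy":0,"dz":0,"roll":0,"jaw":0.9},{"dx":0,"dy":0,"dz":0,"roll":0,"jaw":0.9},{"dx":0,"dy":0,"dz":0.01,"roll":0,"jaw":0.9},{"dx":0,"dy":0,"dz":0.03,"roll":0,"jaw":0.9},{"dx":0,"dy":0,"dz":0.03,"roll":0,"jaw":0.9},{"dx":0,"dy":0,"dz":0.03,"roll":0,"jaw":0.9}]' --newtons 10

```text
t: 32.55
eef_pos: [0.6732, -0.1501, 0.304]
ee_rot: [3.141, -0.001, -0.075]
force: [-0.2, 0.3, -0.4]
width: 0.0791
gripper_force: 0.0
```

Request:
servo_tool --moves '[{"dx":-0.03,"dy":0,"dz":0.01,"roll":0,"jaw":0.9},{"dx":-0.045,"dy":0,"dz":0,"roll":0,"jaw":0.9},{"dx":-0.045,"dy":0.01,"dz":0,"roll":0,"jaw":0.8},{"dx":-0.045,"dy":0.01,"dz":0,"roll":0,"jaw":0.6},{"dx":-0.045,"dy":0.01,"dz":-0.03,"roll":0,"jaw":0.6},{"dx":-0.02,"dy":0,"dz":-0.03,"roll":0,"jaw":0.6},{"dx":0,"dy":0,"dz":-0.03,"roll":0,"jaw":0.6},{"dx":0,"dy":0,"dz":0,"roll":0,"jaw":0.6},{"dx":0,"dy":0,"dz":0,"roll":0,"jaw":0.6},{"dx":0,"dy":0,"dz":0,"roll":0,"jaw":0.6}]'

```text
t: 33.8
eef_pos: [0.4442, -0.12, 0.2233]
ee_rot: [-3.142, -0.002, -0.075]
force: [0.3, -0.2, -0.1]
width: 0.0524
gripper_force: 0.0
```

```bash
cat > fin.py <<'E'
from h import *
s=get_state(); print(s["t"],s["eef_pos"].round(4),s["ee_rot"].round(3))
ex=np.array([.997,-.073]); ey=np.array([.073,.997]); b=np.array([.6724,-.1502])
for n in("wrist","top","scene"):
    im,d,K,R,t=cam(n); P=pts(d,K,R,t); cv2.imwrite(f"pics/{n}_fin.png",im[...,::-1]); hsv=cv2.cvtColor(im,cv2.COLOR_RGB2HSV)
    ok=d>0
    m=ok&(abs(P[...,0]-b[0])<.12)&(abs(P[...,1]-b[1])<.12)&(P[...,2]>.085)&(P[...,2]<.24)&(hsv[...,0]<25)&(hsv[...,1]>70)
    q=P[m]
    if len(q)>50:
        S=(q[:,:2]-b)@ex; D=(q[:,:2]-b)@ey
        print(n,"arch",len(q),"S",np.percentile(S,[1,99]).round(4),"D",np.percentile(D,[1,99]).round(4),"z",np.percentile(q[:,2],[1,99]).round(4))
        k=q[:,2]>.195; r=cv2.minAreaRect((q[k][:,:2]*1000).astype(np.float32)); print("  top rect",r)
    box=ok&(P[...,0]>.4)&(P[...,0]<.56)&(P[...,1]>-.35)&(P[...,1]<.05)
    g=box&(hsv[...,0]>45)&(hsv[...,0]<85)&(hsv[...,1]>120)&(hsv[...,2]>40)
    v,u=np.nonzero(g)
    if len(u): 
        r=cv2.minAreaRect((P[g&(P[...,2]>.073)][:,:2]*1000).astype(np.float32)) if (g&(P[...,2]>.073)).sum()>5 else None
        x=ray(u.mean(),v.mean(),.076,K,R,t); T=x[:2]@ey; print(n,"tab",len(u),x.round(4),"along",T.round(4),r)
    g=box&(P[...,2]>.095)&(P[...,2]<.108); q=P[g]
    if len(q)>20:
        r=cv2.minAreaRect((q[:,:2]*1000).astype(np.float32)); c=np.array(r[0])/1000; print(n,"grip",len(q),r,np.median(q[:,2]).round(4),"along",(c@ey).round(4))
        wl=g&(im.min(-1)>130); v,u=np.nonzero(wl)
        if len(u): x=ray(u.mean(),v.mean(),.102,K,R,t); print("   line",len(u),x.round(4),"along",(x[:2]@ey).round(4))
E
python3 fin.py
```

```text
33.8 [ 0.4442 -0.12    0.2233] [-3.142e+00 -2.000e-03 -7.500e-02]
wrist arch 1283 S [-0.0704 -0.069 ] D [-0.0253  0.0277] z [0.1004 0.1306]
  top rect ((0.0, 0.0), (0.0, 0.0), 0.0)
wrist tab 294 [ 0.4637 -0.0856  0.076 ] along -0.0515 ((463.48211669921875, -85.48424530029297), (10.4447021484375, 22.890371322631836), 85.45052337646484)
wrist grip 1968 ((494.09088134765625, -197.87454223632812), (22.53692626953125, 56.530723571777344), 86.24517059326172) 0.1017 along -0.1612
   line 211 [ 0.5019 -0.1985  0.102 ] along -0.1613
top arch 1462 S [-0.0696  0.065 ] D [-0.0253  0.0311] z [0.1049 0.2194]
  top rect ((671.8935546875, -148.85861206054688), (59.869144439697266, 107.6743392944336), 85.48806762695312)
scene arch 2057 S [-0.0513  0.0743] D [-0.0277  0.0279] z [0.1006 0.2192]
  top rect ((678.4986572265625, -196.4254150390625), (148.8895263671875, 104.11234283447266), 85.17796325683594)
scene grip 141 ((497.73187255859375, -197.73300170898438), (21.78173065185547, 60.06674575805664), 85.6629638671875) 0.1028 along -0.1608
   line 5 [ 0.5039 -0.1983  0.102 ] along -0.1609
```

View pics/scene_fin.png

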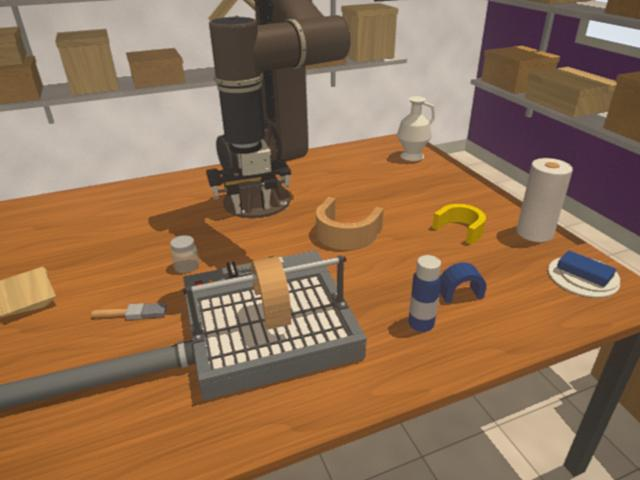

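The scene view shows the arch hanging upright and square on the bar at (270,290), and the bystanders haven't moved. The slider has to travel about 0.109 m along +y.

Request:
servo_tool --moves '[{"dx":0.026,"dy":-0.039,"dz":0,"roll":0,"jaw":0.6},{"dx":0.025,"dy":-0.039,"dz":0,"roll":0,"jaw":0.6},{"dx":0,"dy":0,"dz":-0.03,"roll":0,"jaw":0.6},{"dx":0,"dy":0,"dz":-0.04,"roll":0,"jaw":0.6},{"dx":0,"dy":0,"dz":-0.04,"roll":0,"jaw":0.6},{"dx":0,"dy":0,"dz":-0.03,"roll":0,"jaw":0.6},{"dx":0,"dy":0,"dz":0,"roll":0,"jaw":0.6},{"dx":0,"dy":0,"dz":0,"roll":0,"jaw":0.1},{"dx":0,"dy":0,"dz":0,"roll":0,"jaw":0.1},{"dx":0,"dy":0,"dz":0,"roll":0,"jaw":0.1}]' --newtons 20

```text
t: 35.2
eef_pos: [0.4948, -0.1981, 0.0832]
ee_rot: [-3.142, -0.002, -0.075]
force: [0.6, -0.3, -0.2]
width: 0.0281
gripper_force: 0.0
```

Request:
servo_tool --moves '[{"dx":0,"dy":0,"dz":0,"roll":0,"jaw":0.1},{"dx":0,"dy":0,"dz":0,"roll":0,"jaw":0.1},{"dx":0,"dy":0,"dz":0,"roll":0,"jaw":0.1},{"dx":0,"dy":0,"dz":0,"roll":0,"jaw":0.1},{"dx":0,"dy":0,"dz":0,"roll":0,"jaw":0.1},{"dx":0,"dy":0,"dz":0,"roll":0,"jaw":0.1},{"dx":0,"dy":0,"dz":0,"roll":0,"jaw":0.1},{"dx":0,"dy":0,"dz":0,"roll":0,"jaw":0.1},{"dx":0,"dy":0,"dz":0,"roll":0,"jaw":0.1},{"dx":0,"dy":0,"dz":0,"roll":0,"jaw":0.1}]'

```text
t: 36.45
eef_pos: [0.4946, -0.1981, 0.0828]
ee_rot: [3.141, -0.001, -0.075]
force: [-2.3, 1.7, 7.0]
width: 0.0219
gripper_force: 20.0
```

Request:
servo_tool --moves '[{"dx":0.001,"dy":0.0137,"dz":0,"roll":0,"jaw":0.1},{"dx":0.001,"dy":0.0137,"dz":0,"roll":0,"jaw":0.1},{"dx":0.001,"dy":0.0137,"dz":0,"roll":0,"jaw":0.1},{"dx":0.001,"dy":0.0137,"dz":0,"roll":0,"jaw":0.1},{"dx":0.001,"dy":0.0137,"dz":0,"roll":0,"jaw":0.1},{"dx":0.001,"dy":0.0137,"dz":0,"roll":0,"jaw":0.1},{"dx":0.001,"dy":0.0137,"dz":0,"roll":0,"jaw":0.1},{"dx":0.001,"dy":0.0137,"dz":0,"roll":0,"jaw":0.1},{"dx":0,"dy":0,"dz":0,"roll":0,"jaw":0.1},{"dx":0,"dy":0,"dz":0,"roll":0,"jaw":0.1}]'

```text
t: 37.7
eef_pos: [0.5026, -0.0879, 0.0828]
ee_rot: [-3.141, -0.001, -0.074]
force: [-1.9, 2.6, 7.3]
width: 0.0216
gripper_force: 20.0
```

Request:
servo_tool --moves '[{"dx":0,"dy":0,"dz":0,"roll":0,"jaw":0.6},{"dx":0,"dy":0,"dz":0,"roll":0,"jaw":0.6},{"dx":0,"dy":0,"dz":0,"roll":0,"jaw":0.6},{"dx":0,"dy":0,"dz":0,"roll":0,"jaw":0.6},{"dx":0,"dy":0,"dz":0.03,"roll":0,"jaw":0.6},{"dx":0,"dy":0,"dz":0.04,"roll":0,"jaw":0.6},{"dx":-0.02,"dy":0,"dz":0.04,"roll":0,"jaw":0.6},{"dx":-0.03,"dy":0,"dz":0.03,"roll":0,"jaw":0.6},{"dx":-0.02,"dy":0,"dz":0,"roll":0,"jaw":0.6},{"dx":0,"dy":0,"dz":0,"roll":0,"jaw":0.6}]'

```text
t: 38.95
eef_pos: [0.4309, -0.0884, 0.2221]
ee_rot: [-3.141, -0.001, -0.075]
force: [0.5, -0.5, -0.6]
width: 0.0523
gripper_force: 0.0
```

```bash
python3 fin.py
```

```text
38.95 [ 0.4309 -0.0884  0.2221] [-3.141e+00 -1.000e-03 -7.500e-02]
wrist tab 231 [ 0.4615 -0.0848  0.076 ] along -0.0509 ((461.7490539550781, -85.0702133178711), (9.953727722167969, 18.378934860229492), 85.68048858642578)
wrist grip 2001 ((502.2702941894531, -87.68391418457031), (22.009328842163086, 55.839847564697266), 85.87153625488281) 0.1016 along -0.0508
   line 329 [ 0.5028 -0.0875  0.102 ] along -0.0505
top arch 1465 S [-0.0698  0.0646] D [-0.0252  0.031 ] z [0.1032 0.2202]
  top rect ((671.5225219726562, -149.30307006835938), (60.30779266357422, 108.05181121826172), 85.45172119140625)
top grip 71 ((517.84619140625, -85.88803100585938), (18.532033920288086, 26.38222885131836), 88.36903381347656) 0.1005 along -0.0478
   line 9 [ 0.5178 -0.0871  0.102 ] along -0.049
scene arch 2052 S [-0.051   0.0745] D [-0.0276  0.0277] z [0.0997 0.219 ]
  top rect ((681.3208618164062, -150.24591064453125), (56.4735221862793, 99.58670043945312), 85.2074966430664)
scene grip 30 ((485.4664001464844, -85.87386322021484), (21.467618942260742, 16.86526870727539), 86.71538543701172) 0.1029 along -0.0502
```

```bash
python3 -c "
from station import *
print(job_done())"
```

```text
the job is handed in; nothing more can be done
None
```

The plain arch hangs upright and square at about the middle of the bar. The slider's white line is level with the green tab, measured within 0.5 mm, and the job is handed in.

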